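# Click two sliding jar fences into their rail notches

## Robot

A 7-joint arm with a two-finger parallel gripper is mounted at the origin on the work surface. World frame = base frame: x ahead of the robot, y to its left, z up, the work surface at z = 0. Lengths are in m, angles in rad, forces in N, time in s.
With the tool pointing down it reaches from about 0.4 to 0.9 m from the base axis. Payload 5.6 kg.
Tool frame: the origin (TCP) lies on the centre line of the jaws, within the pads' length; the fingertips stand 11 mm ahead of it and the grasp point (between the pads) lies 8 mm behind it; z points along the fingers, y is the direction in which the jaws open and shut (so a half turn about z gives the same grasp; the last joint's range is limited). The gripper opens to 92 mm and grips with 3 to 60 N. Pads are 20 mm wide; open, the fingers measure 128 mm over their backs; the gripper's body (75 mm by 189 mm) begins 69 mm behind the grasp point.
Start: joints at [-1.258, 0.468, -0.012, 1.603, 0.006, 1.071, -0.056], TCP at [0.226, 0.609, 0.226] pointing down, gripper open.
Joint ranges: [-2.53, 2.53], [-0.31, 2.02], [-1.57, 1.55], [0.28, 2.44], [-1.29, 4.43], [0.15, 1.84], [-2.92, 2.92]. Speed limits (rad/s): [2.57, 2.57, 3.14, 3.14, 3.14, 3.14, 3.14].

## Interface

Orientations are given as a unit quaternion [x, y, z, w].
In Python, from workcell import bot, viewer, close_job gives the robot as it stands.
- The arm moves only by the shell command python3 -m jog 'ROWS'. ROWS is JSON, a list of rows, each an object of numbers: "dx", "dy", "dz": the shift along the world's x, y, z in cm; "wx", "wy", "wz": the turn, a rotation vector about the world's x, y, z in rad; "claw": the gripper's target within -1 to 1 (fully open at 1, half-way at 0, shut at -1). In form: [{"dx": .., "dy": .., "dz": .., "wx": .., "wy": .., "wz": .., "claw": ..}, ...]. A call has exactly 10 rows; each row shifts and turns the commanded pose from where the row before left it; what a row does not reach is not made up. A row lasts 1/8 s, in which the tool goes at most 62.5 mm and 10.7 degrees, less where a joint would pass 70% of its speed; a pose out of reach is approached as far as the arm can. A call with a gripper value outside its range is refused whole. The fingers move at their own pace and stop on an object; the grip force is fixed at half the most. Time passes only in rows, so rows that do not move let the fingers close, or fill a call up. It gives the time, the measured TCP pose, the force and the opening at its end, in the units of the state.
- bot.sense(): the state, without advancing time (a new reading comes with each control period).
- viewer.get_image(name): name is "scene" or "top"; returns the picture (384x512x3 uint8, blue, green, red); there is no depth.
- viewer.camera_model(name): a dict with "fovy" (degrees; the focal length in pixels is half the picture's height over the tangent of half this angle, whatever the lens; pixels are square), "cx", "cy" (the principal point, pixels), "dist" ([k1, k2, p1, p2, k3] as OpenCV has them; the pictures are not rectified), "view" (4x4, takes a point from world to camera coordinates). Camera axes: x right, y down, z forward; pixel columns grow to the right and rows downward; lengths in m; the calibration is good to about 2 mm. A picture is of the moment at which its call begins. camera_model takes no time and is no camera call.
- close_job(): hands the job in, once; it reports no verdict.
The state is a dict: "time": time; "joint_positions": joint angles; "joint_vel": joint speeds; "joint_efforts": joint torques, N m; "ee_pos": TCP position; "tcp_rot": TCP orientation; "ft_force": force on the tool from outside, world axes, zero at the start; "ft_torque": the same for the moment, N m; "finger_gap": finger opening in m.
Only numpy, scipy, OpenCV 4.12 (cv2) and the standard library are available. Lean on these libraries where they do the work, as an engineer would, in place of code of your own. Each camera call takes 0.05 s, during which the arm holds its last target. There are 200 camera calls.

## Task

Close up the row of cream jars on the clear riser: with the fingertips, gently push the left fence and the right fence inward along the rail, each by its outer face, until it clicks into its notch between the two ribs and stays there, without going past the notch. Either fence may go first. Push only: do not pinch the fences or touch their cork lining, and leave the jars and everything else on the vanity standing where they are.

Things in the scene. Friction and masses are not known exactly. Their poses are not given: they have to be found in the camera images.
- riser: clear acrylic riser, fixed: 130 (x) x 480 (y) x 45 mm high; origin under its centre, on the vanity top. +y runs along it to its left end. An aluminium rail, 16 mm wide, 6 mm high, lies on its top along y, centred 45 mm to +x of the riser's middle; both fences slide on it. Position and yaw (up to 0.3 rad) vary
- left_fence (a joint): travel of the left fence along the rail, m: 0 near the left (+y) end of the riser, growing inward (-y of the riser), range 0 to 0.17. It slides at about 1 N and stays where left. Climbing a rib takes about 5 to 7 N; past the crest the force dips and the fence jumps a few mm by itself into the notch and is held there
- left_face (a point): centre of the outer (+y) face of the left fence: the face to push. The fence is an upright white plate across the riser, 90 mm wide (riser x), 8 mm thick with its lining, top edge 115 mm and lower edge 47 mm above the vanity; a 34 x 32 mm carriage at its +x end rides the rail. This point is 81 mm above the vanity and 5 mm outward (+y) of the detent point
- left_lining: cork lining, 90 x 4 x 68 mm, on the inner face (towards the jars) of the left fence; not to be touched. Origin at its centre
- left_detent (a point): point on the carriage of the left fence, on the rail's centre line: the axis of its spring pin (8 mm round tip under the carriage, 12 mm steel button on top). Moves with the fence; axes parallel to the riser's
- left_notch (a point): middle of the notch for the left fence: the dip between two ribs across the rail, on a white clip 24 mm long. Ribs 8 mm round, 11 mm apart, 4 mm above the rail; fixed, its place along the rail varies. The fence is seated when left_detent lies on this point; the pin meets the first rib about 12 mm before, crests it 5.5 mm before, and would crest the second 5.5 mm past
- right_fence (a joint): travel of the right fence along the rail, m: 0 near the right (-y) end of the riser, growing inward (+y of the riser), range 0 to 0.17. It slides at about 1 N and stays where left. Climbing a rib takes about 5 to 7 N; past the crest the force dips and the fence jumps a few mm by itself into the notch and is held there
- right_face (a point): centre of the outer (-y) face of the right fence: the face to push. The fence is an upright white plate across the riser, 90 mm wide (riser x), 8 mm thick with its lining, top edge 115 mm and lower edge 47 mm above the vanity; a 34 x 32 mm carriage at its +x end rides the rail. This point is 81 mm above the vanity and 5 mm outward (-y) of the detent point
- right_lining: cork lining, 90 x 4 x 68 mm, on the inner face (towards the jars) of the right fence; not to be touched. Origin at its centre
- right_detent (a point): point on the carriage of the right fence, on the rail's centre line: the axis of its spring pin (8 mm round tip under the carriage, 12 mm steel button on top). Moves with the fence; axes parallel to the riser's
- right_notch (a point): middle of the notch for the right fence: the dip between two ribs across the rail, on a white clip 24 mm long. Ribs 8 mm round, 11 mm apart, 4 mm above the rail; fixed, its place along the rail varies. The fence is seated when right_detent lies on this point; the pin meets the first rib about 12 mm before, crests it 5.5 mm before, and would crest the second 5.5 mm past
- jar_a: white cream jar, 42 mm across and 42 mm high, loose, standing on the riser's top in the row between the two fences; origin at the centre of its underside, z up
- jar_b: white cream jar, 42 mm across and 42 mm high, loose, standing on the riser's top in the row between the two fences; origin at the centre of its underside, z up
- tin: small stainless steel pill tin, 42 mm across, 16 mm high, loose on the vanity in front of the riser; origin at the centre of its underside
- compact: black powder compact, 68 mm across, 15 mm high, loose on the vanity beyond the riser; origin at the centre of its underside
- tray: round glass tray, 230 mm across, 10 mm high, fixed at the right; origin at the centre of its underside
- pump_0: pump bottle, about 60 mm across, 163 mm high, loose on the tray; origin at the centre of its underside
- pump_1: pump bottle, about 54 mm across, 143 mm high, loose on the tray; origin at the centre of its underside
- pump_2: pump bottle, about 56 mm across, 148 mm high, loose on the tray; origin at the centre of its underside
Things that resemble listed ones, but are neither listed nor needed, are in the scene too. Leave any yellow look-alike of the pump_1 alone.

How it is judged:
By the outcome, as a careful person would: the job done as asked, in the order asked, and still so for the second after the job is handed in, with the robot touching nothing.
It also fails if it takes over 72 s, if anything falls off the work surface, if the arm or the gripper's body presses on something with over 40 N, if the wrist force passes 120 N, or if a joint passes its speed limit or range.

## Working session

There is one attempt and no reset: what is moved stays moved. The work goes in short steps, Python scripts to look and compute and a shell command to move; the robot and the scene stay as the last step left them, time stands still between calls to the robot, and variables do not carry over. Pictures are saved under pics/ and viewed, about 8 in all and at most 12, crops included, and the job is handed in when it is done.

```bash
mkdir -p pics
python3 - <<'E'
from workcell import bot, viewer
import cv2
for n in ("scene","top"):
    im=viewer.get_image(n); cv2.imwrite(f"pics/{n}0.png",im)
    m=viewer.camera_model(n); print(n,m)
s=bot.sense(); print(s)
E
ls
```

```text
scene {'fovy': 44.399031130982436, 'cx': 258.5294413801614, 'cy': 191.34328876856577, 'dist': array([0.05478594, 0.        , 0.        , 0.        , 0.        ]), 'view': array([[-0.4169734 ,  0.90890311, -0.00532125,  0.42438   ],
       [ 0.68235208,  0.30916134, -0.66243105, -0.28491529],
       [-0.60044052, -0.2798471 , -0.74910399,  1.64200708],
       [ 0.        ,  0.        ,  0.        ,  1.        ]])}
top {'fovy': 47.916158085461994, 'cx': 253.70526244354738, 'cy': 188.66421781311502, 'dist': array([-0.06839999,  0.        ,  0.        ,  0.        ,  0.        ]), 'view': array([[-0.0271955 , -0.99953037, -0.0141223 , -0.15582284],
       [-0.98541029,  0.0291804 , -0.1676755 ,  0.57380159],
       [ 0.16800885,  0.00935624, -0.98574109,  1.11817517],
       [ 0.        ,  0.        ,  0.        ,  1.        ]])}
{'time': 0.1, 'joint_positions': array([-1.2580281 ,  0.46830237, -0.01159179,  1.60351928,  0.00602501,
        1.07140737, -0.05633532]), 'joint_vel': array([ 5.11586938e-04, -1.76987376e-03,  8.37756788e-04, -3.49792699e-03,
       -1.63739257e-03, -7.76339793e-05, -5.68165209e-04]), 'joint_efforts': array([ 7.12677320e-04, -5.21649599e+01, -1.25938270e-02, -2.44364655e+01,
       -5.69182390e-02,  1.40426433e-02,  4.09993686e-05]), 'ee_pos': array([0.22630064, 0.60879399, 0.22473207]), 'tcp_rot': array([ 1.76995488e-01,  9.84211337e-01, -7.98173202e-04, -7.11144244e-05]), 'ft_force': array([0.53593177, 0.47423736, 0.21012346]), 'ft_torque': array([ 0.05124024, -0.02659272, -0.01742355]), 'finger_gap': 0.09198850447983563}
pics
```

View pics/top0.png

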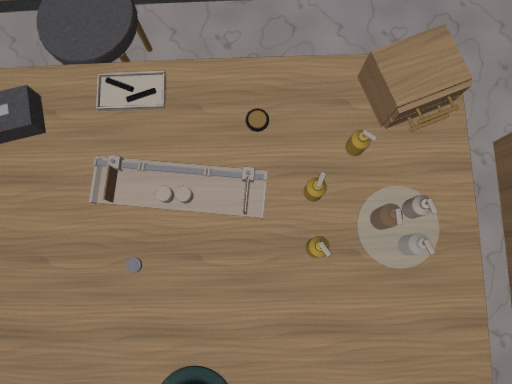

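View pics/scene0.png

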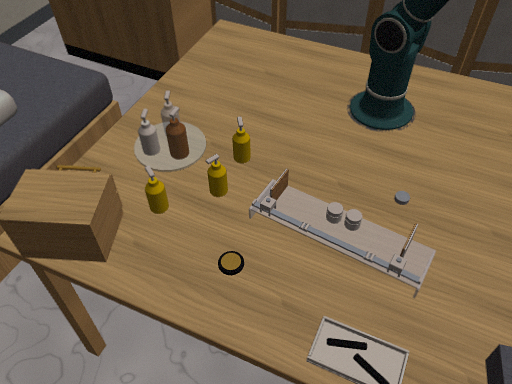

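The top view shows the riser at (95-267, 158-215). The left fence's carriage is at (114,161) and the right fence's at (248,174). The clips are near (141,167) and (207,172), the jars near (165,193) and (184,194). The only look-alikes are the yellow pumps at (316,188), (318,247) and (360,142). Next I'll crop closer.

Run:
```python
import cv2
a=cv2.imread("pics/top0.png")[145:225,85:277]
b=cv2.imread("pics/scene0.png")[165:300,240:440]
cv2.imwrite("pics/c1.png",cv2.resize(a,None,fx=4,fy=4,interpolation=cv2.INTER_CUBIC))
cv2.imwrite("pics/c2.png",cv2.resize(b,None,fx=4,fy=4,interpolation=cv2.INTER_CUBIC))
```

```text
(no output)
```

View pics/c1.png

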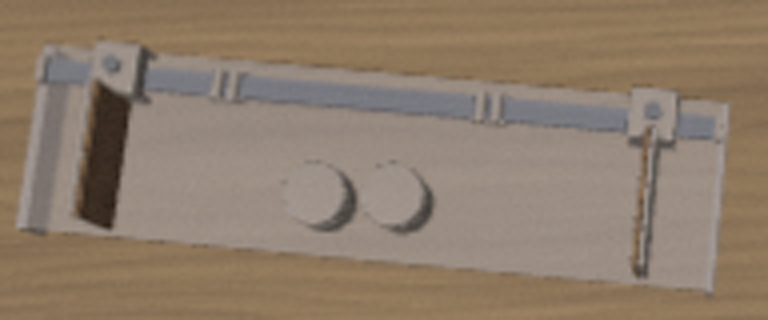

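View pics/c2.png

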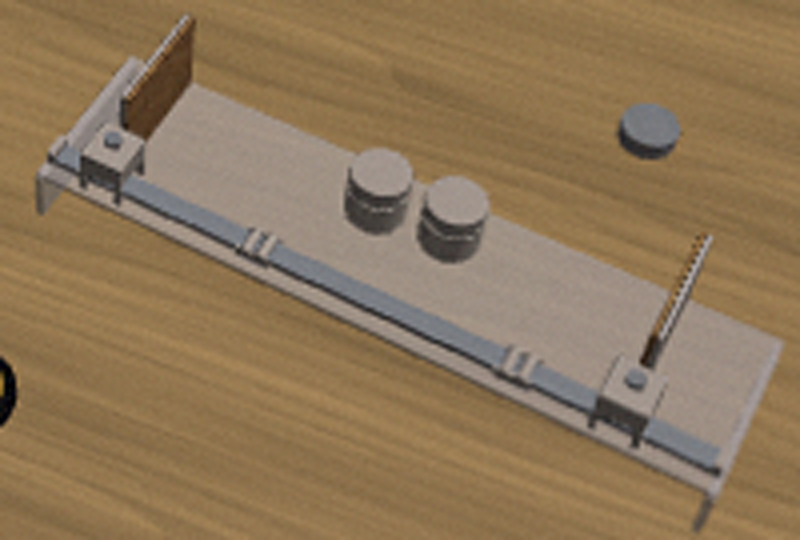

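The crops show white outer faces and cork on the inner sides. In c1 the buttons are at (112,65) and (653,110), with the rib pairs centred at (226,84) and (488,106). In c2 the buttons are at (113,140) for the right and (636,380) for the left, with the clips at (259,244) and (520,364).

```bash
cat > h.py <<'E'
import numpy as np, cv2
from workcell import bot, viewer
def cam(n):
    m=viewer.camera_model(n); f=192/np.tan(np.radians(m["fovy"]/2))
    return np.array([[f,0,m["cx"]],[0,f,m["cy"]],[0,0,1]]),np.array(m["dist"]),np.array(m["view"])
C={n:cam(n) for n in("top","scene")}
off={"top":(85,145),"scene":(240,165)}
def px(n,uv,k=4): return (np.array(uv,float)+.5)/k-.5+off[n]
def proj(n,P):
    K,d,V=C[n]; return cv2.projectPoints(np.atleast_2d(np.array(P,float)),cv2.Rodrigues(V[:3,:3])[0],V[:3,3],K,d)[0][:,0]
def ray(n,p):
    K,d,V=C[n]; q=cv2.undistortPoints(np.array([[p]],float),K,d)[0,0]
    return -V[:3,:3].T@V[:3,3], V[:3,:3].T@np.array([*q,1])
def onz(n,p,z): o,r=ray(n,p); return o+r*(z-o[2])/r[2]
def tri(a,b):
    A=[];B=[]
    for n,p in(("top",a),("scene",b)):
        o,r=ray(n,p); r/=np.linalg.norm(r); M=np.eye(3)-np.outer(r,r); A.append(M);B.append(M@o)
    return np.linalg.lstsq(np.vstack(A),np.hstack(B),rcond=None)[0]
E
python3 - <<'E'
from h import *
np.set_printoptions(precision=4,suppress=True)
T=dict(lb=(112,65),rb=(653,110),ln=(226,84),rn=(488,106))
S=dict(lb=(636,380),rb=(113,140),ln=(520,364),rn=(259,244))
W={}
for k in T:
    W[k]=tri(px("top",T[k]),px("scene",S[k])); z=.053 if k[1]=='n' else W[k][2]
    print(k,W[k],"onz",onz("top",px("top",T[k]),z),onz("scene",px("scene",S[k]),z))
cT=[(45,45),(728,103),(712,292),(20,230)]; cS=[(712,492),(38,170),(133,58),(780,343)]
cw=[]
for t,s in zip(cT,cS):
    a=onz("top",px("top",t),.045);b=onz("scene",px("scene",s),.045);cw.append((a+b)/2);print("corner",a,b)
for nm,p,z in(("pumpy1 base",(316,195),0.02),("tin",(134,265),.016)): print(nm,onz("top",p,z))
for p in((316,180),(318,240)): print("pump top .14",onz("top",p,.14))
from scipy.optimize import least_squares
L=[(.065,.24),(.065,-.24),(-.065,-.24),(-.065,.24)]
def model(q):
    x,y,t,ly,ry,lf,rf,zb=q;c,s=np.cos(t),np.sin(t)
    w=lambda a,b,z:[x+c*a-s*b,y+s*a+c*b,z]
    return [w(*l,.045) for l in L]+[w(.045,ly,.053),w(.045,ry,.053),w(.045,lf,zb),w(.045,rf,zb)]
oT=np.array([px("top",u) for u in cT+[T[k] for k in("ln","rn","lb","rb")]]);oS=np.array([px("scene",u) for u in cS+[S[k] for k in("ln","rn","lb","rb")]])
f=lambda q:np.r_[(proj("top",model(q))-oT).ravel(),(proj("scene",model(q))-oS).ravel()]
r=least_squares(f,[.55,.1,-.08,.1,-.1,.2,-.2,.08],loss="soft_l1");print(r.x);print(f(r.x).reshape(-1,2).round(1).tolist())
np.save("q.npy",r.x)
x,y,t,ly,ry,lf,rf,zb=r.x
R=np.array([[np.cos(t),-np.sin(t)],[np.sin(t),np.cos(t)]])
for n,p in dict(Lface=(-.02,lf+.005),Rface=(-.02,rf-.005),LN=(-.02,ly+.005),RN=(-.02,ry-.005)).items(): print(n,R@p+[x,y])
E
```

```text
lb [0.6491 0.201  0.086 ] onz [0.6489 0.2019 0.086 ] [0.6496 0.2001 0.086 ]
rb [ 0.6071 -0.1593  0.0874] onz [ 0.6067 -0.1583  0.0874] [ 0.6074 -0.1603  0.0874]
ln [0.6417 0.1339 0.0508] onz [0.6411 0.1337 0.053 ] [0.6435 0.1336 0.053 ]
rn [ 0.621  -0.0469  0.0509] onz [ 0.6201 -0.0459  0.053 ] [ 0.6231 -0.0478  0.053 ]
corner [0.675  0.2641 0.045 ] [0.6785 0.2608 0.045 ]
corner [ 0.619  -0.2086  0.045 ] [ 0.6203 -0.2106  0.045 ]
corner [ 0.4904 -0.1937  0.045 ] [ 0.4968 -0.193   0.045 ]
corner [0.5455 0.2769 0.045 ] [0.5543 0.2769 0.045 ]
pumpy1 base [ 0.551  -0.3428  0.02  ]
tin [0.3736 0.1595 0.016 ]
pump top .14 [ 0.5706 -0.3284  0.14  ]
pump top .14 [ 0.4222 -0.3258  0.14  ]
[ 0.5844  0.0339 -0.1196  0.1059 -0.0758  0.1734 -0.1892  0.0867]
[[-0.1, -0.9], [1.3, -0.5], [1.1, -0.4], [-1.0, -1.0], [0.0, -0.2], [0.3, 0.0], [0.4, -0.4], [0.4, 0.1], [1.7, 0.3], [-0.5, -0.2], [-0.4, -1.6], [1.7, -1.3], [0.2, -0.5], [0.8, -0.7], [0.3, -0.0], [0.5, 0.0]]
Lface [0.5858 0.2134]
Rface [ 0.5414 -0.1565]
LN [0.5778 0.1464]
RN [ 0.5549 -0.044 ]
```

The fit gives a yaw of about -0.12, with 67 mm of travel for the left fence and 113 mm for the right. I'll close the jaws and move above the outside of the left fence, turned so the jaw axis lies along the riser's x.

```bash
python3 -m jog '[{"dx":3.75,"dy":-3.5,"wz":-0.1335,"claw":-1},{"dx":3.75,"dy":-3.5,"wz":-0.1335,"claw":-1},{"dx":3.75,"dy":-3.5,"wz":-0.1335,"claw":-1},{"dx":3.75,"dy":-3.5,"wz":-0.1335,"claw":-1},{"dx":3.75,"dy":-3.5,"wz":-0.1335,"claw":-1},{"dx":3.75,"dy":-3.5,"wz":-0.1335,"claw":-1},{"dx":3.75,"dy":-3.5,"wz":-0.1335,"claw":-1},{"dx":3.75,"dy":-3.5,"wz":-0.1335,"claw":-1},{"dx":3.75,"dy":-3.5,"wz":-0.1335,"claw":-1},{"dx":3.75,"dy":-3.5,"wz":-0.1335,"claw":-1}]'
cat >> h.py <<'E'
q=np.load("q.npy"); x0,y0,t0,ly,ry,lf,rf,_=q
Rr=np.array([[np.cos(t0),-np.sin(t0)],[np.sin(t0),np.cos(t0)]])
def st():
    s=bot.sense(); from scipy.spatial.transform import Rotation as Ro
    M=Ro.from_quat(s["tcp_rot"]).as_matrix()
    print("t %.2f riser"%s["time"],(Rr.T@(s["ee_pos"][:2]-[x0,y0])*1e3).round(1),"z",s["ee_pos"][2].round(4),"w",s["ee_pos"].round(4),"jaw-yaw err",(np.arctan2(M[1,1],M[0,1])-t0).round(3),"toolz",M[:,2].round(3),"F riser",(Rr.T@s["ft_force"][:2]).round(2),"gap",round(s["finger_gap"],4))
E
python3 -c "from h import *;st();print(Rr@[-.01,.2234]+[x0,y0])"
```

```text
t 0.10 riser [-424.1  528.1] z 0.2247 w [0.2263 0.6088 0.2247] jaw-yaw err 1.334 toolz [-0.    -0.002 -1.   ] F riser [0.48 0.53] gap 0.092
[0.60112381 0.25688272]invalid input
```

```bash
python3 -m jog '[{"dx":3.75,"dy":-3.5,"dz":0,"wx":0,"wy":0,"wz":-0.1335,"claw":-1},{"dx":3.75,"dy":-3.5,"dz":0,"wx":0,"wy":0,"wz":-0.1335,"claw":-1},{"dx":3.75,"dy":-3.5,"dz":0,"wx":0,"wy":0,"wz":-0.1335,"claw":-1},{"dx":3.75,"dy":-3.5,"dz":0,"wx":0,"wy":0,"wz":-0.1335,"claw":-1},{"dx":3.75,"dy":-3.5,"dz":0,"wx":0,"wy":0,"wz":-0.1335,"claw":-1},{"dx":3.75,"dy":-3.5,"dz":0,"wx":0,"wy":0,"wz":-0.1335,"claw":-1},{"dx":3.75,"dy":-3.5,"dz":0,"wx":0,"wy":0,"wz":-0.1335,"claw":-1},{"dx":3.75,"dy":-3.5,"dz":0,"wx":0,"wy":0,"wz":-0.1335,"claw":-1},{"dx":3.75,"dy":-3.5,"dz":0,"wx":0,"wy":0,"wz":-0.1335,"claw":-1},{"dx":3.75,"dy":-3.5,"dz":0,"wx":0,"wy":0,"wz":-0.1335,"claw":-1}]'
python3 -c "from h import *;st()"
```

```text
time: 1.35
ee_pos: [0.6023, 0.2581, 0.2253]
tcp_rot: [0.75, 0.662, -0.0, -0.0]
ft_force: [1.7, 0.6, -0.0]
finger_gap: 0.0006
t 1.35 riser [ -9.  224.8] z 0.2253 w [0.6023 0.2581 0.2253] jaw-yaw err -0.005 toolz [-0.001 -0.    -1.   ] F riser [1.66 0.8 ] gap 0.0006
```

```bash
python3 -m jog '[{"dx":0,"dy":0,"dz":-1.8,"wx":0,"wy":0,"wz":0,"claw":-1},{"dx":0,"dy":0,"dz":-1.8,"wx":0,"wy":0,"wz":0,"claw":-1},{"dx":0,"dy":0,"dz":-1.8,"wx":0,"wy":0,"wz":0,"claw":-1},{"dx":0,"dy":0,"dz":-1.8,"wx":0,"wy":0,"wz":0,"claw":-1},{"dx":0,"dy":0,"dz":-1.8,"wx":0,"wy":0,"wz":0,"claw":-1},{"dx":0,"dy":0,"dz":-1.8,"wx":0,"wy":0,"wz":0,"claw":-1},{"dx":0,"dy":0,"dz":-1.8,"wx":0,"wy":0,"wz":0,"claw":-1},{"dx":0,"dy":0,"dz":-1.8,"wx":0,"wy":0,"wz":0,"claw":-1},{"dx":0,"dy":0,"dz":0,"wx":0,"wy":0,"wz":0,"claw":-1},{"dx":0,"dy":0,"dz":0,"wx":0,"wy":0,"wz":0,"claw":-1}]'
python3 - <<'E'
from h import *
st()
a=viewer.get_image("scene")[165:300,300:480];b=viewer.get_image("top")[120:225,60:200]
cv2.imwrite("pics/l1.png",np.hstack([cv2.resize(a,(533,400),interpolation=cv2.INTER_CUBIC)[:,100:500],cv2.resize(b,(533,400),interpolation=cv2.INTER_CUBIC)[:,:400]]))
E
```

```text
time: 2.6
ee_pos: [0.6019, 0.2593, 0.0819]
tcp_rot: [0.748, 0.663, 0.0, 0.0]
ft_force: [0.9, 0.5, 0.3]
finger_gap: 0.0004
t 2.60 riser [ -9.5 225.9] z 0.0819 w [0.6019 0.2593 0.0819] jaw-yaw err -0.001 toolz [ 0.001  0.    -1.   ] F riser [0.83 0.58] gap 0.0004
```

View pics/l1.png

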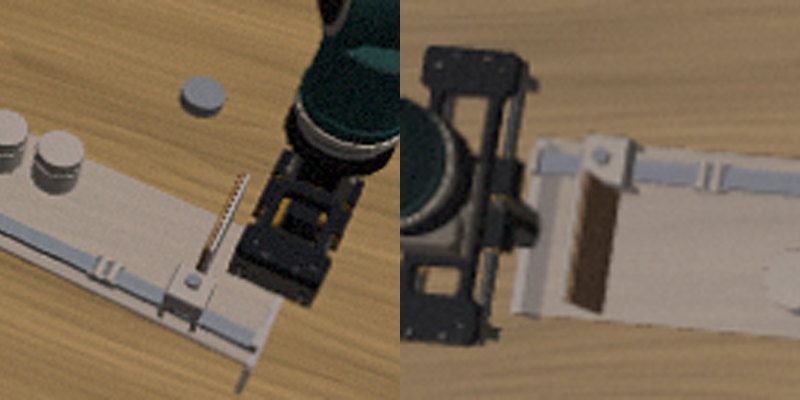

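The fingers are outside the left plate, at (510,220) in the right half with the plate at (600,240), and clear of the carriage. Now I'll push.

```bash
python3 -m jog '[{"dx":-0.12,"dy":-0.99,"dz":0,"wx":0,"wy":0,"wz":0,"claw":-1},{"dx":-0.12,"dy":-0.99,"dz":0,"wx":0,"wy":0,"wz":0,"claw":-1},{"dx":-0.12,"dy":-0.99,"dz":0,"wx":0,"wy":0,"wz":0,"claw":-1},{"dx":-0.048,"dy":-0.397,"dz":0,"wx":0,"wy":0,"wz":0,"claw":-1},{"dx":-0.048,"dy":-0.397,"dz":0,"wx":0,"wy":0,"wz":0,"claw":-1},{"dx":-0.048,"dy":-0.397,"dz":0,"wx":0,"wy":0,"wz":0,"claw":-1},{"dx":-0.048,"dy":-0.397,"dz":0,"wx":0,"wy":0,"wz":0,"claw":-1},{"dx":-0.048,"dy":-0.397,"dz":0,"wx":0,"wy":0,"wz":0,"claw":-1},{"dx":-0.048,"dy":-0.397,"dz":0,"wx":0,"wy":0,"wz":0,"claw":-1},{"dx":-0.048,"dy":-0.397,"dz":0,"wx":0,"wy":0,"wz":0,"claw":-1}]'
python3 -c "from h import *;st()"
python3 -m jog '[{"dx":-0.048,"dy":-0.397,"dz":0,"wx":0,"wy":0,"wz":0,"claw":-1},{"dx":-0.048,"dy":-0.397,"dz":0,"wx":0,"wy":0,"wz":0,"claw":-1},{"dx":-0.048,"dy":-0.397,"dz":0,"wx":0,"wy":0,"wz":0,"claw":-1},{"dx":-0.048,"dy":-0.397,"dz":0,"wx":0,"wy":0,"wz":0,"claw":-1},{"dx":-0.048,"dy":-0.397,"dz":0,"wx":0,"wy":0,"wz":0,"claw":-1},{"dx":-0.024,"dy":-0.2,"dz":0,"wx":0,"wy":0,"wz":0,"claw":-1},{"dx":-0.024,"dy":-0.2,"dz":0,"wx":0,"wy":0,"wz":0,"claw":-1},{"dx":-0.024,"dy":-0.2,"dz":0,"wx":0,"wy":0,"wz":0,"claw":-1},{"dx":0,"dy":0,"dz":0,"wx":0,"wy":0,"wz":0,"claw":-1},{"dx":0,"dy":0,"dz":0,"wx":0,"wy":0,"wz":0,"claw":-1}]'
python3 - <<'E'
from h import *
st()
a=viewer.get_image("scene");b=viewer.get_image("top");cv2.imwrite("pics/l2s.png",a);cv2.imwrite("pics/l2t.png",b)
a=a[185:285,330:430];b=b[140:215,90:165]
cv2.imwrite("pics/l2.png",np.hstack([cv2.resize(i,(400,400),interpolation=cv2.INTER_CUBIC) for i in(a,b)]))
E
```

```text
time: 3.95
ee_pos: [0.5946, 0.2016, 0.0817]
tcp_rot: [0.748, 0.663, 0.0, 0.0]
ft_force: [1.5, 0.9, 0.2]
finger_gap: 0.0005
t 3.95 riser [ -9.9 167.7] z 0.0817 w [0.5946 0.2016 0.0817] jaw-yaw err -0.0 toolz [ 0.  0. -1.] F riser [1.41 1.11] gap 0.0005
time: 5.2
ee_pos: [0.591, 0.1757, 0.0814]
tcp_rot: [0.748, 0.663, -0.001, -0.0]
ft_force: [-0.4, -0.1, -0.1]
finger_gap: 0.0003
t 5.20 riser [-10.4 141.6] z 0.0814 w [0.591  0.1757 0.0814] jaw-yaw err -0.001 toolz [-0.001 -0.    -1.   ] F riser [-0.37 -0.12] gap 0.0003
```

View pics/l2.png

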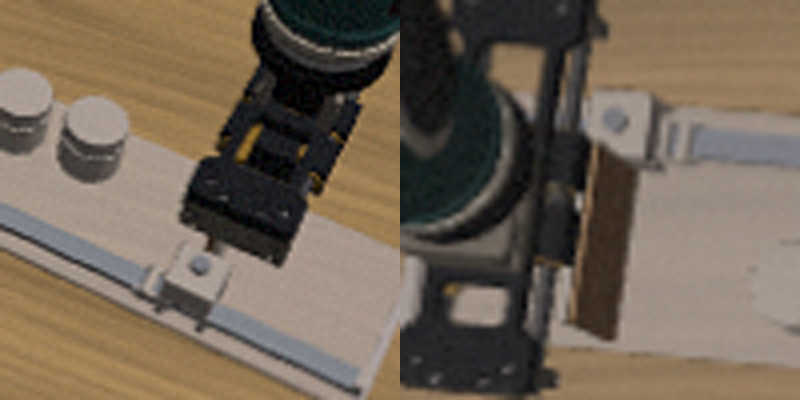

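The button is at (201,265) in the left half and (614,122) in the right half. Its carriage is just short of the clip.

Run:
```python
from h import *
for n,p in(("top",(129.7,162.5)),("scene",(379.9,250.9))): print((Rr.T@(onz(n,p,.0867)[:2]-[x0,y0])*1e3).round(1))
print(ly,ry,lf,rf)
```

```text
[ 43.4 127.5]
[ 45.1 125.7]
0.10587373445294138 -0.07582449400213863 0.173444806836742 -0.18919934060838425
```

```bash
python3 -m jog '[{"dx":-0.014,"dy":-0.12,"dz":0,"wx":0,"wy":0,"wz":0,"claw":-1},{"dx":-0.014,"dy":-0.12,"dz":0,"wx":0,"wy":0,"wz":0,"claw":-1},{"dx":-0.014,"dy":-0.12,"dz":0,"wx":0,"wy":0,"wz":0,"claw":-1},{"dx":-0.014,"dy":-0.12,"dz":0,"wx":0,"wy":0,"wz":0,"claw":-1},{"dx":-0.014,"dy":-0.12,"dz":0,"wx":0,"wy":0,"wz":0,"claw":-1},{"dx":-0.014,"dy":-0.12,"dz":0,"wx":0,"wy":0,"wz":0,"claw":-1},{"dx":-0.014,"dy":-0.12,"dz":0,"wx":0,"wy":0,"wz":0,"claw":-1},{"dx":-0.014,"dy":-0.12,"dz":0,"wx":0,"wy":0,"wz":0,"claw":-1},{"dx":-0.006,"dy":-0.05,"dz":0,"wx":0,"wy":0,"wz":0,"claw":-1},{"dx":-0.006,"dy":-0.05,"dz":0,"wx":0,"wy":0,"wz":0,"claw":-1}]' >/dev/null
python3 -c "from h import *;st()"
python3 -m jog '[{"dx":-0.006,"dy":-0.05,"dz":0,"wx":0,"wy":0,"wz":0,"claw":-1},{"dx":-0.006,"dy":-0.05,"dz":0,"wx":0,"wy":0,"wz":0,"claw":-1},{"dx":-0.006,"dy":-0.05,"dz":0,"wx":0,"wy":0,"wz":0,"claw":-1},{"dx":-0.006,"dy":-0.05,"dz":0,"wx":0,"wy":0,"wz":0,"claw":-1},{"dx":0,"dy":0,"dz":0,"wx":0,"wy":0,"wz":0,"claw":-1},{"dx":0,"dy":0,"dz":0,"wx":0,"wy":0,"wz":0,"claw":-1},{"dx":0,"dy":0,"dz":0,"wx":0,"wy":0,"wz":0,"claw":-1},{"dx":0,"dy":0,"dz":0,"wx":0,"wy":0,"wz":0,"claw":-1},{"dx":0,"dy":0,"dz":0,"wx":0,"wy":0,"wz":0,"claw":-1},{"dx":0,"dy":0,"dz":0,"wx":0,"wy":0,"wz":0,"claw":-1}]' >/dev/null
python3 -c "from h import *;st()"
```

```text
t 6.55 riser [-10.  131.9] z 0.0816 w [0.5902 0.1661 0.0816] jaw-yaw err -0.0 toolz [ 0.     0.001 -1.   ] F riser [-0.43  3.62] gap 0.0004
t 7.80 riser [ -9.9 128.8] z 0.0816 w [0.59   0.1629 0.0816] jaw-yaw err -0.001 toolz [ 0. -0. -1.] F riser [-0.37  0.93] gap 0.0006
```

```bash
cat >> h.py <<'E'
def track(n,ref,c,h=5,s=18):
    """sub-pixel shift of patch at c (px) from ref image to now"""
    K=8; im=viewer.get_image(n); up=lambda i:cv2.resize(i,None,fx=K,fy=K,interpolation=cv2.INTER_CUBIC)
    x,y=int(round(c[0])),int(round(c[1]))
    T=up(ref[y-h:y+h+1,x-h:x+h+1]); S=up(im[y-s:y+s+1,x-s:x+s+1])
    m=cv2.matchTemplate(S,T,cv2.TM_CCOEFF_NORMED);_,v,_,l=cv2.minMaxLoc(m)
    return np.array(l)/K-(s-h),v
def detent(side,refs,pts):
    for n in("top","scene"):
        d,v=track(n,cv2.imread(refs[n]),pts[n]); p=np.array(pts[n])+d
        print(side,n,"detent riser",(Rr.T@(onz(n,p,.0867)[:2]-[x0,y0])*1e3).round(1),"shift px",d.round(2),"score",round(v,3))
LR=({"top":"pics/l2t.png","scene":"pics/l2s.png"},{"top":(129.7,162.5),"scene":(379.9,250.9)})
E
python3 -c "
from h import *
detent('L',*LR);st()"
```

```text
L top detent riser [ 43.9 114.6] shift px [4.75 0.25] score 0.938
L scene detent riser [ 44.7 113. ] shift px [-4.88 -2.38] score 0.961
t 7.90 riser [ -9.9 129.1] z 0.0816 w [0.59   0.1632 0.0816] jaw-yaw err -0.001 toolz [ 0. -0. -1.] F riser [-1.44  2.09] gap 0.0006
```

```bash
python3 -m jog '[{"dx":-0.006,"dy":-0.05,"dz":0,"wx":0,"wy":0,"wz":0,"claw":-1},{"dx":-0.006,"dy":-0.05,"dz":0,"wx":0,"wy":0,"wz":0,"claw":-1},{"dx":-0.006,"dy":-0.05,"dz":0,"wx":0,"wy":0,"wz":0,"claw":-1},{"dx":-0.006,"dy":-0.05,"dz":0,"wx":0,"wy":0,"wz":0,"claw":-1},{"dx":-0.006,"dy":-0.05,"dz":0,"wx":0,"wy":0,"wz":0,"claw":-1},{"dx":0,"dy":0,"dz":0,"wx":0,"wy":0,"wz":0,"claw":-1},{"dx":0,"dy":0,"dz":0,"wx":0,"wy":0,"wz":0,"claw":-1},{"dx":0,"dy":0,"dz":0,"wx":0,"wy":0,"wz":0,"claw":-1},{"dx":0,"dy":0,"dz":0,"wx":0,"wy":0,"wz":0,"claw":-1},{"dx":0,"dy":0,"dz":0,"wx":0,"wy":0,"wz":0,"claw":-1}]' >/dev/null
python3 -c "
from h import *
st();detent('L',*LR)"
```

```text
t 9.15 riser [-10.  126.7] z 0.0816 w [0.5896 0.1609 0.0816] jaw-yaw err -0.001 toolz [ 0. -0. -1.] F riser [-0.28  1.05] gap 0.0006
L top detent riser [ 43.5 106.8] shift px [7.62 0.62] score 0.767
L scene detent riser [ 45.1 105.4] shift px [-7.88 -3.62] score 0.974
```

The detent jumped 7.7 mm while the tool moved 2.3 mm, so the left fence has clicked in at 106.1 against a notch at 105.9. I'll back off, lift and go over to the right side.

```bash
python3 -m jog '[{"dx":0.06,"dy":0.5,"dz":0,"wx":0,"wy":0,"wz":0,"claw":-1},{"dx":0.12,"dy":0.99,"dz":0,"wx":0,"wy":0,"wz":0,"claw":-1},{"dx":0.24,"dy":2,"dz":0,"wx":0,"wy":0,"wz":0,"claw":-1},{"dx":0,"dy":0,"dz":2.5,"wx":0,"wy":0,"wz":0,"claw":-1},{"dx":0,"dy":0,"dz":3.5,"wx":0,"wy":0,"wz":0,"claw":-1},{"dx":0,"dy":0,"dz":3.5,"wx":0,"wy":0,"wz":0,"claw":-1},{"dx":0,"dy":0,"dz":3.5,"wx":0,"wy":0,"wz":0,"claw":-1},{"dx":0,"dy":0,"dz":1.5,"wx":0,"wy":0,"wz":0,"claw":-1},{"dx":-0.24,"dy":-2,"dz":0,"wx":0,"wy":0,"wz":0,"claw":-1},{"dx":-0.48,"dy":-4,"dz":0,"wx":0,"wy":0,"wz":0,"claw":-1}]'
python3 -c "
from h import *
st();detent('L',*LR)"
python3 -m jog '[{"dx":-0.48,"dy":-4,"dz":0,"wx":0,"wy":0,"wz":0,"claw":-1},{"dx":-0.48,"dy":-4,"dz":0,"wx":0,"wy":0,"wz":0,"claw":-1},{"dx":-0.48,"dy":-4,"dz":0,"wx":0,"wy":0,"wz":0,"claw":-1},{"dx":-0.48,"dy":-4,"dz":0,"wx":0,"wy":0,"wz":0,"claw":-1},{"dx":-0.48,"dy":-4,"dz":0,"wx":0,"wy":0,"wz":0,"claw":-1},{"dx":-0.48,"dy":-4,"dz":0,"wx":0,"wy":0,"wz":0,"claw":-1},{"dx":-0.48,"dy":-4,"dz":0,"wx":0,"wy":0,"wz":0,"claw":-1},{"dx":-0.48,"dy":-4,"dz":0,"wx":0,"wy":0,"wz":0,"claw":-1},{"dx":-0.12,"dy":-1,"dz":0,"wx":0,"wy":0,"wz":0,"claw":-1},{"dx":0,"dy":0,"dz":0,"wx":0,"wy":0,"wz":0,"claw":-1}]'
python3 -c "
from h import *
st();detent('L',*LR);print(Rr@[-.01,-.235]+[x0,y0])"
```

```text
time: 10.5
ee_pos: [0.5854, 0.1358, 0.2247]
tcp_rot: [0.747, 0.665, -0.001, -0.0]
ft_force: [0.4, -0.5, -0.6]
finger_gap: 0.0006
t 10.50 riser [-11.2 101.3] z 0.2247 w [0.5854 0.1358 0.2247] jaw-yaw err 0.003 toolz [-0.002 -0.001 -1.   ] F riser [ 0.49 -0.46] gap 0.0006
L top detent riser [ 43.2 106.7] shift px [7.62 0.75] score 0.775
L scene detent riser [ 45.1 105.4] shift px [-7.88 -3.62] score 0.975
time: 11.85
ee_pos: [0.5463, -0.1943, 0.2256]
tcp_rot: [0.749, 0.663, -0.0, -0.001]
ft_force: [-0.2, 1.1, -0.1]
finger_gap: 0.0004
t 11.85 riser [ -10.6 -231.1] z 0.2256 w [ 0.5463 -0.1943  0.2256] jaw-yaw err -0.002 toolz [-0.002  0.001 -1.   ] F riser [-0.36  1.03] gap 0.0004
L top detent riser [ 43.2 106.7] shift px [7.62 0.75] score 0.778
L scene detent riser [ 45.1 105.4] shift px [-7.88 -3.62] score 0.973
[ 0.54645047 -0.19824516]
```

```bash
python3 -m jog '[{"dx":0,"dy":-0.2,"dz":-1.8,"wx":0,"wy":0,"wz":0,"claw":-1},{"dx":0,"dy":-0.2,"dz":-1.8,"wx":0,"wy":0,"wz":0,"claw":-1},{"dx":0,"dy":0,"dz":-1.8,"wx":0,"wy":0,"wz":0,"claw":-1},{"dx":0,"dy":0,"dz":-1.8,"wx":0,"wy":0,"wz":0,"claw":-1},{"dx":0,"dy":0,"dz":-1.8,"wx":0,"wy":0,"wz":0,"claw":-1},{"dx":0,"dy":0,"dz":-1.8,"wx":0,"wy":0,"wz":0,"claw":-1},{"dx":0,"dy":0,"dz":-1.8,"wx":0,"wy":0,"wz":0,"claw":-1},{"dx":0,"dy":0,"dz":-1.8,"wx":0,"wy":0,"wz":0,"claw":-1},{"dx":0,"dy":0,"dz":0,"wx":0,"wy":0,"wz":0,"claw":-1},{"dx":0,"dy":0,"dz":0,"wx":0,"wy":0,"wz":0,"claw":-1}]'
python3 - <<'E'
from h import *
st()
a=viewer.get_image("scene")[130:280,200:400];b=viewer.get_image("top")[130:280,170:370]
cv2.imwrite("pics/r1.png",np.hstack([cv2.resize(i,(400,300),interpolation=cv2.INTER_CUBIC) for i in(a,b)]))
E
```

```text
time: 13.2
ee_pos: [0.5473, -0.1985, 0.0829]
tcp_rot: [0.748, 0.663, 0.0, 0.0]
ft_force: [0.2, -0.5, 0.6]
finger_gap: 0.0006
t 13.20 riser [  -9.1 -235.1] z 0.0829 w [ 0.5473 -0.1985  0.0829] jaw-yaw err -0.001 toolz [ 0.001 -0.    -1.   ] F riser [ 0.21 -0.44] gap 0.0006
```

View pics/r1.png

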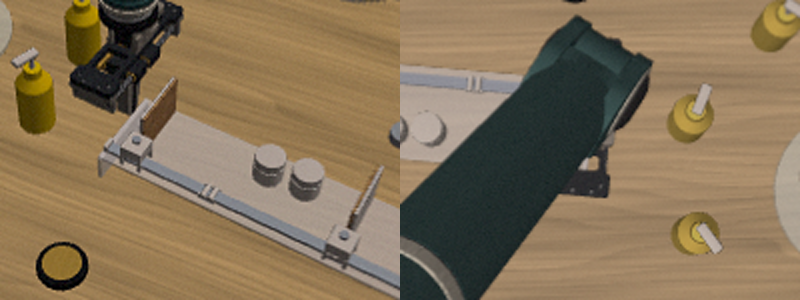

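The gripper is outside the right fence, with the yellow pumps clear. The arm hides this fence from the top camera, so I'll track it with the scene camera.

```bash
python3 -m jog '[{"dx":0.12,"dy":0.99,"dz":0,"wx":0,"wy":0,"wz":0,"claw":-1},{"dx":0.12,"dy":0.99,"dz":0,"wx":0,"wy":0,"wz":0,"claw":-1},{"dx":0.06,"dy":0.5,"dz":0,"wx":0,"wy":0,"wz":0,"claw":-1},{"dx":0.048,"dy":0.397,"dz":0,"wx":0,"wy":0,"wz":0,"claw":-1},{"dx":0.048,"dy":0.397,"dz":0,"wx":0,"wy":0,"wz":0,"claw":-1},{"dx":0.048,"dy":0.397,"dz":0,"wx":0,"wy":0,"wz":0,"claw":-1},{"dx":0.048,"dy":0.397,"dz":0,"wx":0,"wy":0,"wz":0,"claw":-1},{"dx":0.048,"dy":0.397,"dz":0,"wx":0,"wy":0,"wz":0,"claw":-1},{"dx":0.048,"dy":0.397,"dz":0,"wx":0,"wy":0,"wz":0,"claw":-1},{"dx":0.048,"dy":0.397,"dz":0,"wx":0,"wy":0,"wz":0,"claw":-1}]' >/dev/null
python3 -c "from h import *;st()"
python3 -m jog '[{"dx":0.048,"dy":0.397,"dz":0,"wx":0,"wy":0,"wz":0,"claw":-1},{"dx":0.048,"dy":0.397,"dz":0,"wx":0,"wy":0,"wz":0,"claw":-1},{"dx":0.048,"dy":0.397,"dz":0,"wx":0,"wy":0,"wz":0,"claw":-1},{"dx":0.048,"dy":0.397,"dz":0,"wx":0,"wy":0,"wz":0,"claw":-1},{"dx":0.048,"dy":0.397,"dz":0,"wx":0,"wy":0,"wz":0,"claw":-1},{"dx":0.048,"dy":0.397,"dz":0,"wx":0,"wy":0,"wz":0,"claw":-1},{"dx":0.048,"dy":0.397,"dz":0,"wx":0,"wy":0,"wz":0,"claw":-1},{"dx":0.048,"dy":0.397,"dz":0,"wx":0,"wy":0,"wz":0,"claw":-1},{"dx":0.048,"dy":0.397,"dz":0,"wx":0,"wy":0,"wz":0,"claw":-1},{"dx":0.048,"dy":0.397,"dz":0,"wx":0,"wy":0,"wz":0,"claw":-1}]' >/dev/null
cat >> h.py <<'E'
def rdet():
    d,v=track("scene",cv2.imread("pics/scene0.png"),px("scene",(113,140)),h=4,s=50); p=px("scene",(113,140))+d
    print("R detent riser",(Rr.T@(onz("scene",p,.0867)[:2]-[x0,y0])*1e3).round(1),"px",p.round(1),"score",round(v,3))
E
python3 -c "from h import *;st();rdet()"
```

```text
t 14.55 riser [  -9.4 -181.8] z 0.0826 w [ 0.5534 -0.1455  0.0826] jaw-yaw err -0.001 toolz [ 0. -0. -1.] F riser [-0.09 -1.69] gap 0.0006
t 15.80 riser [  -9.4 -141.7] z 0.0826 w [ 0.5582 -0.1057  0.0826] jaw-yaw err -0.001 toolz [-0. -0. -1.] F riser [-0.6  -1.26] gap 0.0006
R detent riser [  45.6 -128.1] px [288.2 209. ] score 0.938
```

```bash
python3 -m jog '[{"dx":0.048,"dy":0.397,"dz":0,"wx":0,"wy":0,"wz":0,"claw":-1},{"dx":0.048,"dy":0.397,"dz":0,"wx":0,"wy":0,"wz":0,"claw":-1},{"dx":0.048,"dy":0.397,"dz":0,"wx":0,"wy":0,"wz":0,"claw":-1},{"dx":0.048,"dy":0.397,"dz":0,"wx":0,"wy":0,"wz":0,"claw":-1},{"dx":0.048,"dy":0.397,"dz":0,"wx":0,"wy":0,"wz":0,"claw":-1},{"dx":0.048,"dy":0.397,"dz":0,"wx":0,"wy":0,"wz":0,"claw":-1},{"dx":0.048,"dy":0.397,"dz":0,"wx":0,"wy":0,"wz":0,"claw":-1},{"dx":0.018,"dy":0.15,"dz":0,"wx":0,"wy":0,"wz":0,"claw":-1},{"dx":0.018,"dy":0.15,"dz":0,"wx":0,"wy":0,"wz":0,"claw":-1},{"dx":0.012,"dy":0.1,"dz":0,"wx":0,"wy":0,"wz":0,"claw":-1}]' >/dev/null
python3 -c "from h import *;st();rdet()"
python3 -m jog '[{"dx":0.012,"dy":0.1,"dz":0,"wx":0,"wy":0,"wz":0,"claw":-1},{"dx":0.012,"dy":0.1,"dz":0,"wx":0,"wy":0,"wz":0,"claw":-1},{"dx":0.012,"dy":0.1,"dz":0,"wx":0,"wy":0,"wz":0,"claw":-1},{"dx":0.012,"dy":0.1,"dz":0,"wx":0,"wy":0,"wz":0,"claw":-1},{"dx":0.012,"dy":0.1,"dz":0,"wx":0,"wy":0,"wz":0,"claw":-1},{"dx":0.012,"dy":0.1,"dz":0,"wx":0,"wy":0,"wz":0,"claw":-1},{"dx":0.012,"dy":0.1,"dz":0,"wx":0,"wy":0,"wz":0,"claw":-1},{"dx":0.012,"dy":0.1,"dz":0,"wx":0,"wy":0,"wz":0,"claw":-1},{"dx":0.006,"dy":0.05,"dz":0,"wx":0,"wy":0,"wz":0,"claw":-1},{"dx":0.006,"dy":0.05,"dz":0,"wx":0,"wy":0,"wz":0,"claw":-1}]' >/dev/null
python3 -c "from h import *;st();rdet()"
```

```text
t 17.10 riser [  -9.4 -109.9] z 0.0826 w [ 0.562  -0.0741  0.0826] jaw-yaw err -0.001 toolz [-0.  0. -1.] F riser [-0.25 -0.73] gap 0.0005
R detent riser [ 45.7 -96.8] px [298.8 213.9] score 0.955
t 18.40 riser [  -9.4 -101.9] z 0.0826 w [ 0.5629 -0.0661  0.0826] jaw-yaw err -0.001 toolz [-0.    -0.001 -1.   ] F riser [ 0.27 -4.83] gap 0.0002
R detent riser [ 45.5 -88.4] px [301.6 215.1] score 0.948
```

Climbing the rib at 4.8 N. I'll take it in small steps.

```bash
python3 -m jog '[{"dx":0.006,"dy":0.05,"dz":0,"wx":0,"wy":0,"wz":0,"claw":-1},{"dx":0.006,"dy":0.05,"dz":0,"wx":0,"wy":0,"wz":0,"claw":-1},{"dx":0.006,"dy":0.05,"dz":0,"wx":0,"wy":0,"wz":0,"claw":-1},{"dx":0.006,"dy":0.05,"dz":0,"wx":0,"wy":0,"wz":0,"claw":-1},{"dx":0.006,"dy":0.05,"dz":0,"wx":0,"wy":0,"wz":0,"claw":-1},{"dx":0.006,"dy":0.05,"dz":0,"wx":0,"wy":0,"wz":0,"claw":-1},{"dx":0.006,"dy":0.05,"dz":0,"wx":0,"wy":0,"wz":0,"claw":-1},{"dx":0,"dy":0,"dz":0,"wx":0,"wy":0,"wz":0,"claw":-1},{"dx":0,"dy":0,"dz":0,"wx":0,"wy":0,"wz":0,"claw":-1},{"dx":0,"dy":0,"dz":0,"wx":0,"wy":0,"wz":0,"claw":-1}]' >/dev/null
python3 -c "from h import *;st();rdet()"
```

```text
t 19.70 riser [ -9.2 -97.2] z 0.0827 w [ 0.5637 -0.0615  0.0827] jaw-yaw err -0.0 toolz [ 0.  0. -1.] F riser [-0.23 -0.65] gap 0.0004
R detent riser [ 44.8 -83.3] px [303.5 215.8] score 0.942
```

```bash
python3 -m jog '[{"dx":0.006,"dy":0.05,"dz":0,"wx":0,"wy":0,"wz":0,"claw":-1},{"dx":0.006,"dy":0.05,"dz":0,"wx":0,"wy":0,"wz":0,"claw":-1},{"dx":0.006,"dy":0.05,"dz":0,"wx":0,"wy":0,"wz":0,"claw":-1},{"dx":0,"dy":0,"dz":0,"wx":0,"wy":0,"wz":0,"claw":-1},{"dx":0,"dy":0,"dz":0,"wx":0,"wy":0,"wz":0,"claw":-1},{"dx":0,"dy":0,"dz":0,"wx":0,"wy":0,"wz":0,"claw":-1},{"dx":0,"dy":0,"dz":0,"wx":0,"wy":0,"wz":0,"claw":-1},{"dx":0,"dy":0,"dz":0,"wx":0,"wy":0,"wz":0,"claw":-1},{"dx":0,"dy":0,"dz":0,"wx":0,"wy":0,"wz":0,"claw":-1},{"dx":0,"dy":0,"dz":0,"wx":0,"wy":0,"wz":0,"claw":-1}]' >/dev/null
python3 -c "from h import *;st();rdet()"
```

```text
t 21.00 riser [ -9.4 -95.9] z 0.0826 w [ 0.5637 -0.0602  0.0826] jaw-yaw err -0.001 toolz [ 0. -0. -1.] F riser [-0.51 -0.06] gap 0.0005
R detent riser [ 45.8 -77.7] px [305.2 216.9] score 0.951
```

It clicked: the detent moved 5.6 mm for 1.3 mm of tool travel. I'll retreat, lift clear and check.

```bash
python3 -m jog '[{"dx":-0.06,"dy":-0.5,"dz":0,"wx":0,"wy":0,"wz":0,"claw":-1},{"dx":-0.12,"dy":-0.99,"dz":0,"wx":0,"wy":0,"wz":0,"claw":-1},{"dx":-0.24,"dy":-2,"dz":0,"wx":0,"wy":0,"wz":0,"claw":-1},{"dx":0,"dy":0,"dz":2.5,"wx":0,"wy":0,"wz":0,"claw":-1},{"dx":0,"dy":0,"dz":4,"wx":0,"wy":0,"wz":0,"claw":-1},{"dx":0,"dy":0,"dz":4,"wx":0,"wy":0,"wz":0,"claw":-1},{"dx":0,"dy":0,"dz":4,"wx":0,"wy":0,"wz":0,"claw":-1},{"dx":-3,"dy":0,"dz":2,"wx":0,"wy":0,"wz":0,"claw":-1},{"dx":-4,"dy":0,"dz":0,"wx":0,"wy":0,"wz":0,"claw":-1},{"dx":-4,"dy":0,"dz":0,"wx":0,"wy":0,"wz":0,"claw":-1}]'
python3 - <<'E'
from h import *
st();detent('L',*LR);rdet()
print("notch by scene",[(Rr.T@(onz("scene",px("scene",p),.053)[:2]-[x0,y0])*1e3).round(1) for p in((520,364),(259,244))])
a=viewer.get_image("scene");b=viewer.get_image("top");cv2.imwrite("pics/f.png",np.hstack([cv2.resize(a[165:300,240:440],(400,270)),cv2.resize(b[120:255,85:285],(400,270))]));
cv2.imwrite("pics/fs.png",a)
E
```

```text
time: 22.3
ee_pos: [0.448, -0.0967, 0.2478]
tcp_rot: [0.749, 0.663, 0.0, 0.0]
ft_force: [-0.3, -0.9, 0.4]
finger_gap: 0.0005
t 22.30 riser [-119.8 -145.9] z 0.2478 w [ 0.448  -0.0967  0.2478] jaw-yaw err -0.002 toolz [ 0.001 -0.    -1.   ] F riser [-0.15 -0.97] gap 0.0005
L top detent riser [ 43.5 106.8] shift px [7.62 0.62] score 0.779
L scene detent riser [ 45.1 105.4] shift px [-7.88 -3.62] score 0.974
R detent riser [ 45.8 -77.7] px [305.2 216.9] score 0.952
notch by scene [array([ 46.8, 106. ]), array([ 48.2, -76.4])]
```

View pics/f.png

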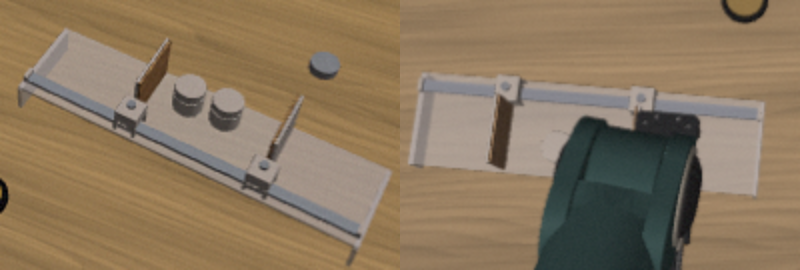

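View pics/fs.png

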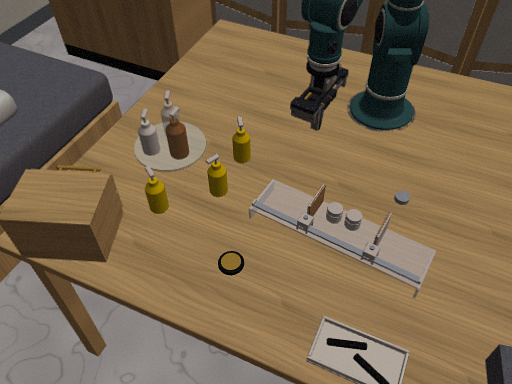

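Both fences sit on their clips. The jars at (335,212) and (354,219), the pumps, the tin and the compact are where they started, and the arm is clear.

```bash
python3 -c "
from workcell import close_job
print(close_job())"
```

```text
the job is handed in; nothing more can be done
None
```

Both fences are pushed in and seated in their notches, and the job is handed in at about 22 s of the 72 s allowed. I used closed fingertips on the outer faces only, left fence first, then right.

- **Clicks:** Near the crest the left fence jumped about 7.7 mm for 2.3 mm of tool travel. The right jumped about 5.6 mm for 1.3 mm. The largest force I read was about 5 N, but I only read it at the end of each move.
- **Left position:** After the arm backed away, the left fence's detent read 105.4 mm (scene camera) and 106.8 mm (top camera), against an estimated notch at 105.9 mm.
- **Right position:** The right detent read -77.7 mm, against a notch at -75.8 mm from the fit or -76.4 mm from the scene camera. That 1–2 mm gap is within the calibration error. The arm hid this fence from the top camera during the push, so the reading comes from the scene camera alone.
- **Everything else:** In the last scene picture the jars, tin, compact and pumps stand where they started, by eye. The arm was touching nothing.

One early move call was refused because I left out some fields. It did not move the arm.

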